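Feed a tube rack past the sprung gate

ROBOT

A 7-joint arm with a two-finger parallel gripper is mounted at the origin on a cart in front of the work surface, level with it; the furniture and walls round the work are solid. World frame = base frame: x ahead of the robot, y to its left, z up, the work surface at z = 0. Lengths are in mm, angles in rad, forces in N, time in s.
With the tool pointing down it reaches from about 425 to 1025 mm from the base axis. Payload 9.4 kg.
Tool frame: the origin (TCP) lies at the very end of the fingers, on their centre line; the grasp point (between the pads) lies 19 mm behind it (robot.hold_point_z is the distance from the TCP to the grasp point, in mm); z points along the fingers, y is the line along which they close (so a half turn about z gives the same grasp; the last joint's range is limited). The gripper opens to 93 mm and grips with 3 to 60 N. Pads are 15 mm wide; open, the fingers measure 128 mm over their backs; the gripper's body (75 mm by 188 mm) begins 65 mm behind the grasp point.
Start: joints at [1.08, 0.599, -0.003, 1.599, 0.002, 0.943, -0.08], TCP at [291.507, -663.813, 218.618] pointing down, gripper open.
Joint ranges: [-2.57, 2.57], [-0.35, 1.97], [-1.29, 1.29], [0.11, 2.56], [-1.05, 4.19], [0.11, 1.86], [-2.63, 2.63]. Speed limits (rad/s): [2.22, 2.22, 3.01, 3.01, 3.14, 3.14, 3.14].

INTERFACE

Orientations are given as [roll, pitch, yaw] about the fixed x, y, z axes, in that order (R = Rz(yaw) Ry(pitch) Rx(roll)).
In Python, from workcell import robot gives the robot as it stands.
- The arm moves only by the tool carry_out, never from a script. Its argument "motion" is text: rows parted by semicolons, each of 4 numbers parted by spaces: the shift along the tool's x, y, z each as a share of 0.02 m, from -1 to 1, then the turn about the tool's z as a share of 45 degrees, from -1 to 1. In form: tx ty tz roll; .... A call has 1 to 5 rows; each row shifts and turns the commanded pose from where the row before left it, along the tool's axes as they then stand; what a row does not reach is not made up. A row lasts 1/10 s, in which the tool goes at most 50 mm and 8.59 degrees, less where a joint would pass 70% of its speed; a pose out of reach is approached as far as the arm can. A call with a number of a shift or a turn outside -1 to 1 is refused whole. A call with a gripper value outside its range is refused whole. "claw" is the gripper command: -1 is shut, 1 is fully open, values between are in proportion, set as the call begins (left out, the last holds). The fingers move at their own pace and stop on an object; "newtons" is the grip in N (left out, the last holds). Time passes only in rows, so rows that do not move let the fingers close. It gives the time, the measured TCP pose, the force, the opening and the grip force at its end, in the units of the state.
- robot.observe(): the state, without advancing time (a new reading comes with each control period).
- robot.get_image(name): name is "scene" or "top" or "wrist"; returns a dict with "frame" (480x640x3 uint8, blue, green, red), "intrinsics" (3x3 intrinsics, pixels), "k1" (the pictures are not rectified: a ray, as slopes to the right and down, at radius r is drawn at 1 + k1 r^2 times it, then the intrinsics apply), "T" (4x4, takes a point from camera to world coordinates). Camera axes: x right, y up, looking along -z (the intrinsics and any distortion apply to the point x, -y, -z); pixel columns grow to the right and rows downward; lengths in mm; the calibration is good to about 2 mm. A picture is of the moment at which its call begins. There is no depth.
- robot.job_done(): hands the job in; it is judged then, once.
The state is a dict: "time": time; "joint_positions": joint angles; "qvel": joint speeds; "effort": joint torques, N m; "eef_pos": TCP position; "ee_rot": TCP orientation; "wrist_force": force on the tool from outside, world axes, zero at the start; "torque": the same for the moment, N m; "grip_width": finger opening in mm; "finger_force": force on a finger pad.
Only numpy, scipy, OpenCV 4.12 (cv2) and the standard library are available. Lean on these libraries where they do the work, as an engineer would, in place of code of your own. Each camera call takes 0.05 s, during which the arm holds its last target. There are 200 camera calls.

TASK

Load the tube rack into the feed chute: with one fingertip press down the long tilted plate beside the chute and keep it down so that the gate arm stays swung clear, while you push the rack from behind with the other finger, past the gate and fully home against the end stop. Then let go, so that the gate shuts behind the rack. Only push: do not grip, lift or tip the rack, do not let the gate arm strike or rub it, and leave the vials, the dish and the tube block beside the chute where they stand.

Things in the scene. Friction and masses are not known exactly. Their poses are not given: they have to be found in the camera images.
- chute: Fixed straight chute, grey base, pale metal side walls, open on top and at the infeed end. Origin: on the worktop, on the chute centreline, in the plane of the gate arm. x: direction of travel; y: left of travel, the side of the tilted plate; z up. Floor 20 mm above the worktop, from x = -230 mm to the end stop. Walls: inner faces at y = +-41 mm, 5 mm thick, tops at z = 56 mm.
- end_stop (a point): Middle of the rubber pad of the end stop, against which the rack's front face comes home; at chute x = +116 mm, y = 0, z = 42 mm.
- gate_hinge (a point): Point on the gate's hinge line, level with the gate arm: chute x = 0, y = +54 mm, z = 26 mm. The line runs parallel to chute x. Its two lugs, at chute x = -230 and +62 mm, reach z = 36 mm.
- gate (a joint): Gate angle, rad: 0 shut, 1.0 fully open (hard stop). Plate and steel stop arm turn together about the hinge line. The arm (6 mm thick) is clear of the rack's way from 0.8 rad on; fully open it stands upright at y = 48 to 70 mm, up to z = 67 mm. A spring shuts the gate whenever it is released; holding it open takes about 3 to 10 N.
- plate_mid (a point): Middle of the long pale metal plate (moves with it), 40 mm out from the hinge line. Plate: chute x = -224 to +52 mm, 4 mm thick, 78 mm out from the hinge line. Shut, it slopes up and outward at 57 degrees to a rim at y = 96 mm, z = 92 mm. Fully open it is level, top at z = 28 mm, rim at y = 132 mm. To open, press straight down on it, 15 to 38 mm outward of the hinge line, anywhere along it.
- stop_arm_tip (a point): Tip of the steel stop arm (moves with it). Shut, the arm reaches through a notch in the left wall 23 mm into the chute, about 45 to 58 mm above the worktop, and blocks the rack.
- tube_rack: Blue moulded tube rack, 77 mm wide, 100 mm long, 54 mm tall, about 0.25 kg, behaving as a solid block; it starts in the chute, upstream of the gate, lengthwise. Origin: centre of its underside. Its y axis is its length and points along the travel (along chute x).
- rack_back (a point): Middle of the rack's rear face (the one to push), half-way up the rack. With the rack home it is at chute x = +16 mm.
- vial_near: Small capped glass vial, 27 mm across, 60 mm tall, on the worktop left of the chute beyond the end of the plate. Origin: centre of its underside.
- vial_far: Same vial, on the worktop right of the chute.
- petri: Petri dish, 56 mm across, 14 mm high, on the worktop right of the chute. Origin: centre of its underside.
- tube_block: White block of red-capped tubes, 55 x 75 mm, 87 mm tall, on the worktop right of the chute. Origin: centre of its underside.

How it is judged (in metres and radians):
On the way, in this order (a step that is already met when the one before it is completed fails the run):
1. the gate is swung clear while the rack is still wholly upstream of it (value of joint gate above 0.8 rad and x of rack_back in the frame of chute below -0.102 m), for 0.1 s.
2. the rack is part-way past the gate, which the robot holds clear (value of joint gate above 0.76 rad and contact force between any of the fingers, the arm and gate above 0.5 N and x of rack_back in the frame of chute between -0.09 and -0.01 m), for 0.1 s.
At the end, for the whole second after the job is handed in: The rack stands flat on the chute floor within 8 mm of the end stop, at rest, and the gate has shut behind it (under 0.08 rad) (x of rack_back in the frame of chute between 0.008 and 0.02 m and y of tube_rack in the frame of chute between -0.006 and 0.006 m and z of tube_rack in the frame of chute below 0.024 m and angle between tube_rack's own z axis and vertical below 0.06 rad and value of joint gate below 0.08 rad and linear speed of tube_rack below 0.01 m/s); the robot touches nothing.
It fails at once if the gate arm strikes or rubs the rack (over 1 N) (contact force between gate and tube_rack above 1 N).
It fails at once if the rack is lifted more than 10 mm off the chute floor (z of tube_rack in the frame of chute above 0.03 m).
It fails at once if the rack is tipped (angle between tube_rack's own z axis and vertical above 0.2 rad).
It fails at once if a vial, the dish or the tube block is moved more than 20 mm (distance of any of vial_near, vial_far, petri, tube_block from where it was at the start of the episode above 0.02 m).
It also fails if it takes over 38 s, if anything falls off the work surface, if the arm or the gripper's body presses on something with over 40 N, if the wrist force passes 120 N, or if a joint passes its speed limit or range.

## Working session

There is one attempt and no reset: what is moved stays moved. The work goes in short steps, Python scripts to look and compute and a tool call to move; the robot and the scene stay as the last step left them, time stands still between calls to the robot, and variables do not carry over. Pictures are saved under pics/ and viewed, at most 10 in all, crops included, and the job is handed in when it is done.

Besides the shell and the picture viewer there is one more tool, called after "Request:" as name(argument=value, ...) on one line, values as JSON. carry_out: Moves the arm, as the interface text tells. Its arguments: {"type":"object","properties":{"motion":{"type":"string"},"claw":{"type":"number"},"newtons":{"type":"number"}},"required":["motion"]}

```bash
mkdir -p pics; ls; python3 - <<'E'
from workcell import robot
import cv2,numpy as np
for n in ("scene","top"):
    d=robot.get_image(n); cv2.imwrite(f"pics/{n}0.png",d["frame"]); print(n,d["intrinsics"],d["k1"],d["T"].tolist() if hasattr(d["T"],'tolist') else d["T"])
s=robot.observe(); print(s)
E
```

```text
pics
scene [[549.14342073   0.         313.65603606]
 [  0.         549.14342073 247.09357995]
 [  0.           0.           1.        ]] -0.0954114212592581 [[-0.7553674328139945, 0.39492947686099117, -0.5229251856148249, 126.79328775669946], [-0.655231471342438, -0.4435224099879963, 0.611522355111294, 572.3136685951764], [0.009579165225597208, 0.8045611102612052, 0.5937926064282354, 614.0703039423618], [0.0, 0.0, 0.0, 1.0]]
top [[466.26999991   0.         314.22029845]
 [  0.         466.26999991 244.85702197]
 [  0.           0.           1.        ]] -0.013918368553643316 [[0.014633010189178688, 0.9811529173306099, -0.19267804188966853, 435.9259840519511], [-0.9998906079119773, 0.014774177677749432, -0.0007041898631765734, 9.138467556005674], [0.0021557416868684745, 0.192667268853793, 0.9812617776568087, 901.8012687408656], [0.0, 0.0, 0.0, 1.0]]
{'time': 0.1, 'joint_positions': array([ 1.08029642,  0.59997323, -0.00255096,  1.6000422 ,  0.00178945,
        0.94291287, -0.079785  ]), 'qvel': array([ 9.99717085e-05, -1.02031432e-03,  9.03542754e-04, -2.21852274e-03,
       -7.09495766e-04,  5.18074694e-04,  1.23211237e-03]), 'effort': array([ 5.48799959e-03, -7.66561890e+01,  1.50268804e+00, -2.52941108e+01,
       -5.22731559e-02,  1.36055218e-02,  7.36454899e-05]), 'eef_pos': array([ 291.33597776, -663.41460747,  217.90089402]), 'ee_rot': array([-3.14026403e+00,  1.12676856e-04,  4.13873532e-01]), 'wrist_force': array([-0.39129359, -0.6381443 ,  0.02364929]), 'torque': array([-0.01195504,  0.00406044,  0.01495846]), 'finger_force': 0.0, 'grip_width': 92.81651787459835}
```

View pics/scene0.png

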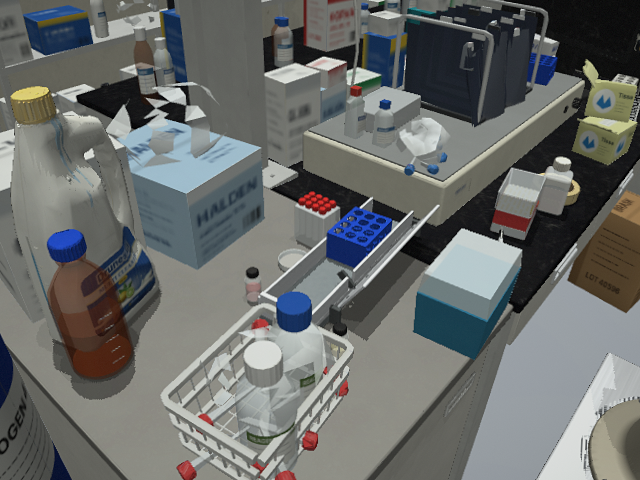

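View pics/top0.png

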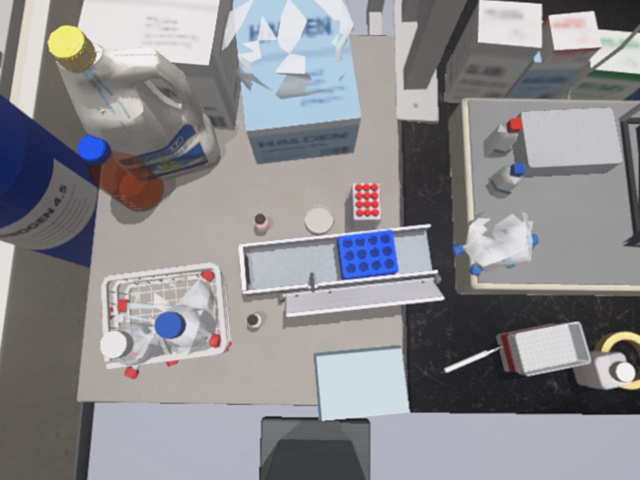

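Scene: the chute runs right to left in the top image, with travel towards world +y. The rack is at (340–397, 232–278), the plate on the robot side at (285–442, 280–315), and the arm near (312,280). I'll zoom in for the corners.

```bash
cat > h.py <<'E'
import cv2,numpy as np
def ray(d,u,v):
    K=np.array(d["intrinsics"]);T=np.array(d["T"]);k=d["k1"]
    p=cv2.undistortPoints(np.array([[[u,v]]],float),K,np.array([k,0,0,0.]))[0,0]
    w=T[:3,:3]@np.array([p[0],-p[1],-1.]); return T[:3,3],w
def onz(d,u,v,z):
    o,w=ray(d,u,v); return o+w*(z-o[2])/w[2]
def proj(d,P):
    T=np.array(d["T"]);c=T[:3,:3].T@(np.array(P,float)-T[:3,3])
    a=np.array([c[0]/-c[2],-c[1]/-c[2]]);a=a*(1+d["k1"]*(a@a));K=np.array(d["intrinsics"])
    return K[0,0]*a[0]+K[0,2],K[1,1]*a[1]+K[1,2]
E
python3 - <<'E'
from workcell import robot
import cv2,pickle
a=robot.get_image("top");b=robot.get_image("scene");pickle.dump((a,b),open("im.pkl","wb"))
cv2.imwrite("pics/c1.png",cv2.resize(a["frame"][200:335,225:455],None,fx=3.4,fy=3.4,interpolation=cv2.INTER_CUBIC))
E
```

```text
(no output)
```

View pics/c1.png

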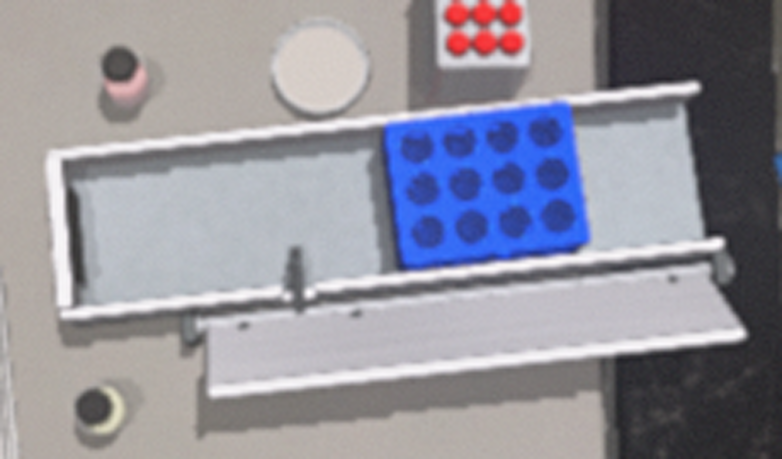

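The crop shows the wall-top outer corners at about (699,86) and (50,153) on the far wall, and (723,248) and (62,319) on the near wall. The arm is at (296,250–308), and the rack top corners are at (385,125), (568,102), (588,242) and (402,268).

```bash
python3 - <<'E'
import pickle,numpy as np
from h import *
a,b=pickle.load(open("im.pkl","rb"))
f=lambda u,v,z:onz(a,225+(u+.5)/3.4-.5,200+(v+.5)/3.4-.5,z)
FR,FL,NR,NL=[f(*p,56) for p in((699,84),(50,152),(723,249),(62,320))]
print(FR,FL,NR,NL)
d=((FL-FR)+(NL-NR))[:2];t=np.arctan2(d[1],d[0]);print("yaw",t, np.linalg.norm(FL-FR),np.linalg.norm(NL-NR))
mid=(FR+FL+NR+NL)[:2]/4
e=np.array([np.cos(t),np.sin(t)]);n=np.array([-e[1],e[0]])
print("width",(NR-FR)[:2]@n,(NL-FL)[:2]@n)
# infeed at x=-230
o1=((FR+NR)/2)[:2]@e+230
arm=f(296,285,56)[:2]@e
print("origin x from infeed",o1,"from arm",arm,"end x",((FL+NL)/2)[:2]@e-o1)
O=e*o1+n*(mid@n);print("O",O)
for p in((385,125),(568,102),(588,242),(402,268)):
    q=f(*p,74)[:2]-O;print("rack",q@e,q@n)
for p in((210,396),(745,340)):
    q=f(*p,92)[:2]-O;print("rim",q@e,q@n)
for p in((120,65,60),(96,405,60),(320,67,14)):
    q=f(*p)[:2]-O;print("obj",q@e,q@n)
W=lambda x,y,z:np.r_[O+e*x+n*y,z]
for P in((-230,-46,56),(-230,46,56),(52,96,92),(-224,96,92),(0,18,50)):print(P,proj(a,W(*P)),proj(b,W(*P)))
E
python3 -c "
import cv2,pickle
a,b=pickle.load(open('im.pkl','rb'))
cv2.imwrite('pics/c2.png',cv2.resize(b['frame'][190:350,230:450],None,fx=3.5,fy=3.5,interpolation=2))"
```

```text
[ 644.28391792 -206.30822607   56.        ] [600.87083716 148.17501448  56.        ] [ 553.1377815  -216.21308004   56.        ] [509.77819208 137.64307405  56.        ]
yaw 1.692690552314338 357.1317171710703 356.50277948531374
width 91.67419745334088 91.69735208208003
origin x from infeed -52.49192441903227 from arm -51.31443905605703 end x 126.81724814037273
O [570.74455289  17.03276832]
rack -55.01612928993827 -37.59049525789004
rack -154.04142657919178 -39.66024578615282
rack -154.0257384259073 36.41972907621402
rack -54.92860637117525 39.597650323115126
rim 50.686237355195715 95.88212163099625
rim -223.08690713867637 97.03817652620138
obj 84.16094160602363 -89.31124863018705
obj 112.30584403816027 92.62394309186388
obj -26.328819127365584 -88.07278554837485
(-230, -46, 56) (np.float64(429.8911623928448), np.float64(224.3031857685359)) (np.float64(371.3518822414226), np.float64(196.00639636598328))
(-230, 46, 56) (np.float64(437.64532974965795), np.float64(272.93382762403434)) (np.float64(413.79143493476704), np.float64(210.49570774529846))
(52, 96, 92) (np.float64(285.6573889443753), np.float64(316.2689199399506)) (np.float64(364.17397025506295), np.float64(285.47158931029065))
(-224, 96, 92) (np.float64(444.18872354205917), np.float64(298.99266313736507)) (np.float64(439.6281346786193), np.float64(203.77250902117444))
(0, 18, 50) (np.float64(311.05364458637746), np.float64(271.6257048469137)) (np.float64(336.8795696307106), np.float64(270.4928247636821))
```

View pics/c2.png

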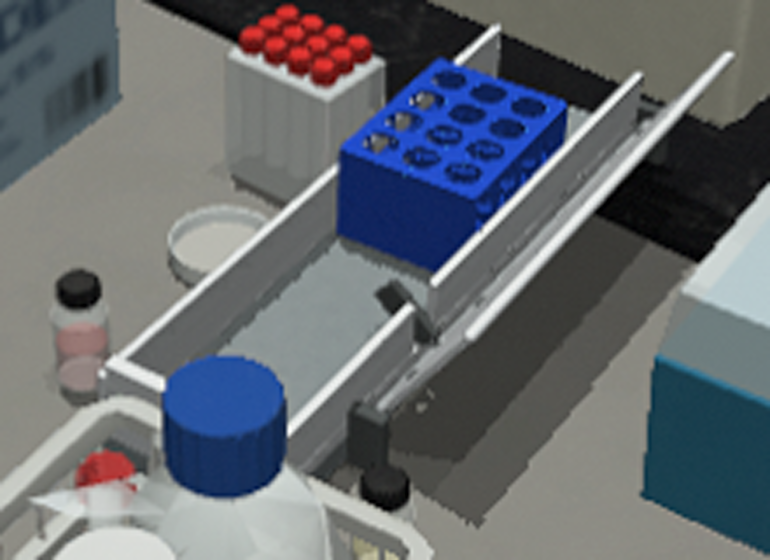

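Request:
carry_out(motion="1 -0.78 0 0;1 -0.78 0 0;1 -0.78 0 0;1 -0.78 0 0;1 -0.78 0 0", claw=0.42)

```text
time: 0.7
eef_pos: [352.0, -551.2, 218.5]
ee_rot: [-3.141, 0.0, 0.414]
wrist_force: [-0.6, -0.0, -0.4]
grip_width: 66.3
finger_force: 0.0
```

Request:
carry_out(motion="1 -0.78 0 0;1 -0.78 0 0;1 -0.78 0 0;1 -0.78 0 0;1 -0.78 0 0")

```text
time: 1.2
eef_pos: [412.2, -439.6, 218.6]
ee_rot: [-3.142, 0.0, 0.414]
wrist_force: [0.3, 0.1, 0.4]
grip_width: 66.0
finger_force: 0.0
```

Request:
carry_out(motion="1 -0.78 0 0;1 -0.78 0 0;1 -0.78 0 0;1 -0.78 0 0;1 -0.78 0 0")

```text
time: 1.7
eef_pos: [472.5, -328.0, 218.6]
ee_rot: [-3.142, 0.0, 0.414]
wrist_force: [-0.4, -0.4, 0.0]
grip_width: 65.7
finger_force: 0.0
```

Request:
carry_out(motion="1 -0.78 0 0;1 -0.78 0 0;1 -0.78 0 0;1 -0.78 0 0;1 -0.78 0 0")

```text
time: 2.2
eef_pos: [532.7, -216.3, 218.6]
ee_rot: [-3.142, 0.0, 0.414]
wrist_force: [0.5, -0.7, -0.4]
grip_width: 66.0
finger_force: 0.0
```

Request:
carry_out(motion="0 0 0 -0.18;0 0 0 -0.18;0 0 0 -0.18;0 0 0 -0.18;0 0 0 -0.18")

```text
time: 2.7
eef_pos: [532.2, -217.3, 218.6]
ee_rot: [-3.141, 0.0, 1.127]
wrist_force: [-0.9, -0.3, 0.6]
grip_width: 66.0
finger_force: 0.0
```

Request:
carry_out(motion="0 0 0 -0.18;0 0 0 -0.18;0 0 0 -0.18;0 0 0 -0.18;0 0 0 -0.18")

```text
time: 3.2
eef_pos: [532.2, -217.4, 218.5]
ee_rot: [-3.141, -0.0, 1.833]
wrist_force: [-0.0, 0.5, -0.1]
grip_width: 66.1
finger_force: 0.0
```

Request:
carry_out(motion="0 0 0 -0.18;0 0 0 -0.03;0 0 0 0")

```text
time: 3.5
eef_pos: [532.2, -217.5, 218.5]
ee_rot: [-3.142, -0.0, 1.989]
wrist_force: [0.2, 0.4, -0.1]
grip_width: 65.8
finger_force: 0.0
```

Request:
carry_out(motion="0.67 0.9 0 0;0.67 0.9 0 0;0 0 1 0;0 0 1 0;0 0 1 0")

```text
time: 4.0
eef_pos: [554.4, -177.9, 158.1]
ee_rot: [3.141, 0.001, 1.989]
wrist_force: [0.1, 0.8, 0.3]
grip_width: 65.7
finger_force: 0.0
```

Request:
carry_out(motion="0 0 1 0;0 0 0.9 0;0 0 0 0")

```text
time: 4.3
eef_pos: [553.0, -177.8, 118.6]
ee_rot: [-3.139, -0.002, 1.99]
wrist_force: [0.1, 0.4, 0.4]
grip_width: 65.9
finger_force: 0.0
```

```bash
python3 - <<'E'
from workcell import robot
import cv2,numpy as np
t=robot.get_image("top")["frame"];s=robot.get_image("scene")["frame"];w=robot.get_image("wrist")["frame"]
c=lambda f:cv2.resize(f,(400,300),interpolation=2)
cv2.imwrite("pics/m1.png",np.vstack([np.hstack([c(t[160:340,260:500]),c(s[150:330,300:540])]),np.hstack([c(w),c(w)*0])]))
E
```

```text
(no output)
```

View pics/m1.png

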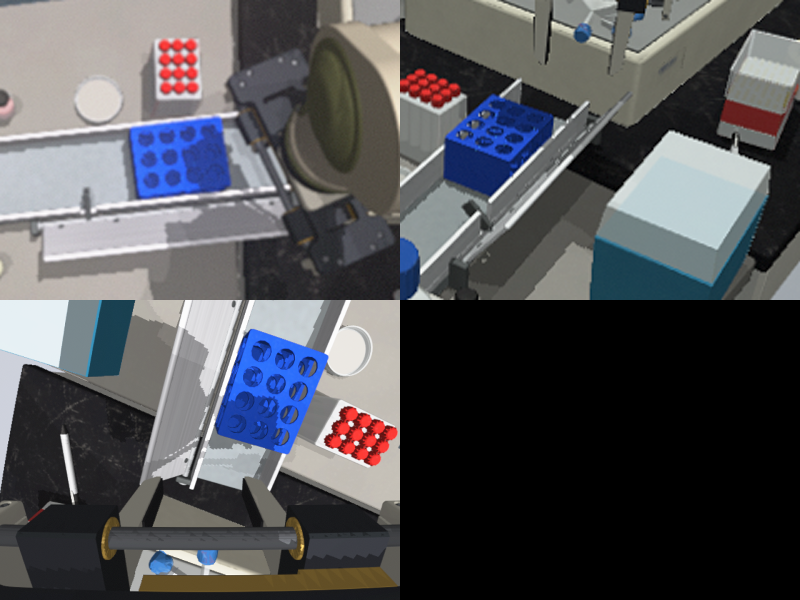

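The view matches the plan: the left finger is over the plate near its infeed end, and the right finger is over the chute behind the rack. Pressing down.

Request:
carry_out(motion="0 0 0.7 0;0 0 0.7 0;0 0 0.5 0;0 0 0.5 0;0 0 0 0")

```text
time: 4.95
eef_pos: [553.7, -177.8, 71.0]
ee_rot: [-3.14, -0.001, 1.993]
wrist_force: [1.2, -0.3, -0.3]
grip_width: 66.1
finger_force: 0.4
```

Request:
carry_out(motion="0 0 0.5 0;0 0 0.5 0;0 0 0.4 0;0 0 0.3 0;0 0 0 0")

```text
time: 5.45
eef_pos: [553.7, -178.1, 37.7]
ee_rot: [-3.14, -0.001, 1.993]
wrist_force: [-0.1, -0.4, 3.7]
grip_width: 65.7
finger_force: 1.8
```

Request:
carry_out(motion="0 0 0.2 0;0 0 0.13 0;0 0 0 0")

```text
time: 5.75
eef_pos: [553.1, -178.3, 31.8]
ee_rot: [-3.14, -0.001, 1.992]
wrist_force: [-2.2, -0.9, 5.6]
grip_width: 66.2
finger_force: 2.4
```

```bash
python3 - <<'E'
from workcell import robot
import cv2,numpy as np
print(robot.observe()["wrist_force"],robot.observe()["eef_pos"])
t=robot.get_image("top")["frame"];s=robot.get_image("scene")["frame"];w=robot.get_image("wrist")["frame"]
c=lambda f:cv2.resize(f,(400,300),interpolation=2)
cv2.imwrite("pics/m2.png",np.vstack([np.hstack([c(t[160:340,260:500]),c(s[190:310,300:460])]),np.hstack([c(w),c(w[300:450,120:320])])]))
E
```

```text
[-2.18236785 -0.94889877  5.62582634] [ 553.1123477  -178.31190334   31.82520164]
```

View pics/m2.png

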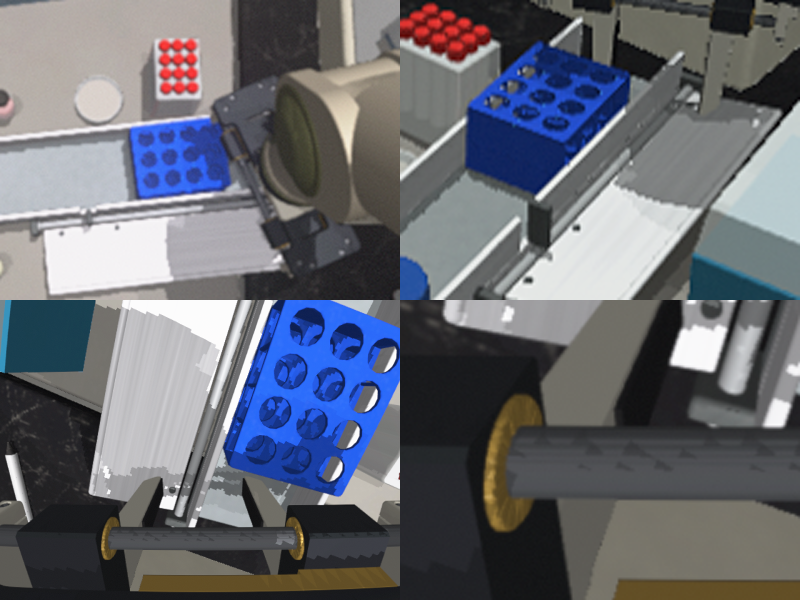

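```bash
python3 - <<'E'
import pickle,numpy as np
from h import *
a,b=pickle.load(open("im.pkl","rb"))
for p,q in(((317,352),(418,268)),((403,347),(463,228))):
    o1,w1=ray(a,*p);o2,w2=ray(b,*q)
    s=np.linalg.lstsq(np.c_[w1,-w2],o2-o1,rcond=None)[0]
    print(o1+s[0]*w1,o2+s[1]*w2)
f=b["frame"];cv2.imwrite("pics/box.png",np.hstack([cv2.resize(f[215:365,400:550],None,fx=2.6,fy=2.6),cv2.resize(a["frame"][320:470,290:440],None,fx=2.6,fy=2.6)]))
E
```

```text
[410.95882829   2.55915569 122.52016944] [414.02304948   4.20538643 122.40809697]
[ 420.78543266 -139.14719666  116.31169161] [ 418.23581355 -140.38755144  116.59499196]
```

View pics/box.png

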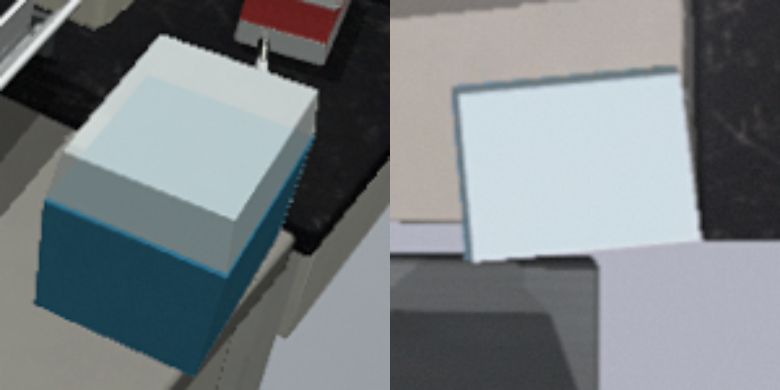

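Gate open with the arm upright; the box beside the plate reaches world x≈418 at z≈118, leaving about 15 mm to the gripper body. Pushing along the chute axis.

Request:
carry_out(motion="0.33 0.15 0 0;0.33 0.1 0.03 0;0.33 0.1 0 0;0.38 0.12 0 0;0.38 0.12 0 0")

```text
time: 6.4
eef_pos: [551.8, -141.8, 32.0]
ee_rot: [3.14, 0.002, 1.992]
wrist_force: [2.4, -4.6, 4.6]
grip_width: 65.9
finger_force: 3.0
```

Request:
carry_out(motion="0.48 0.147 0 0;0.48 0.147 0 0;0.48 0.147 0 0;0.48 0.147 0 0;0.48 0.147 0 0")

```text
time: 6.9
eef_pos: [545.5, -91.8, 32.0]
ee_rot: [3.14, 0.002, 1.992]
wrist_force: [2.6, -4.3, 4.7]
grip_width: 66.0
finger_force: 3.2
```

Request:
carry_out(motion="0.48 0.147 0.04 0;0.48 0.147 0 0;0.48 0.147 0 0;0.48 0.147 0 0;0.48 0.147 0 0")

```text
time: 7.4
eef_pos: [539.4, -42.3, 31.3]
ee_rot: [3.14, 0.002, 1.991]
wrist_force: [2.4, -6.4, 6.7]
grip_width: 66.1
finger_force: 3.9
```

Request:
carry_out(motion="0.48 0.147 0 0;0.48 0.147 0 0;0.48 0.147 0 0;0.24 0.07 0 0;0 0 0 0")

```text
time: 7.9
eef_pos: [534.7, -6.2, 31.2]
ee_rot: [3.14, 0.001, 1.993]
wrist_force: [0.8, -1.0, 6.3]
grip_width: 65.8
finger_force: 3.0
```

```bash
python3 - <<'E'
from workcell import robot
import cv2,numpy as np
t=robot.get_image("top")["frame"];s=robot.get_image("scene")["frame"];w=robot.get_image("wrist")["frame"]
c=lambda f:cv2.resize(f,(400,300),interpolation=2)
cv2.imwrite("pics/m3.png",np.vstack([np.hstack([c(t[160:340,200:440]),c(s[210:330,240:400])]),np.hstack([c(w),c(s[150:390,200:520])])]))
E
```

```text
(no output)
```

View pics/m3.png

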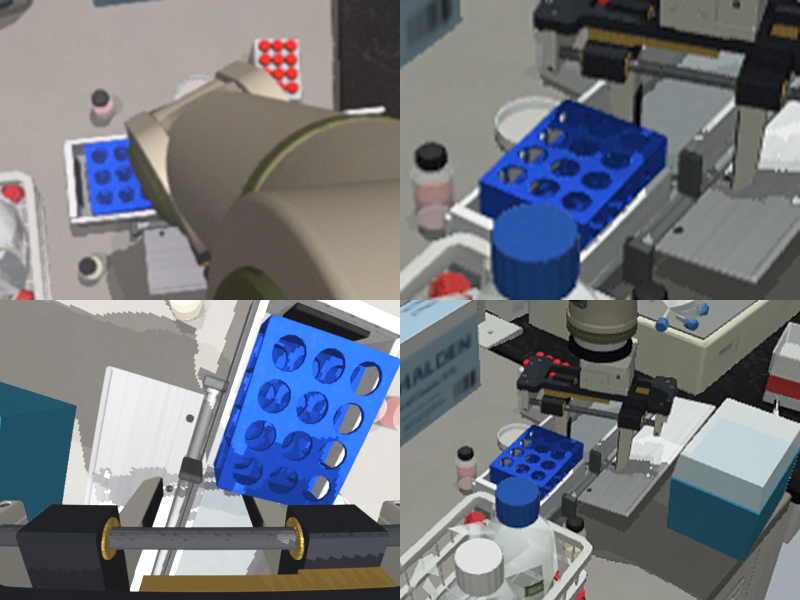

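The rack is past the gate, about 12 mm from the stop, with the arm upright and clear. Finishing slowly.

Request:
carry_out(motion="0.19 0.06 0 0;0.19 0.06 0 0;0.14 0.043 0 0;0 0 0 0")

```text
time: 8.45
eef_pos: [533.3, 3.8, 31.1]
ee_rot: [3.14, 0.001, 1.992]
wrist_force: [1.8, -4.3, 6.3]
grip_width: 65.8
finger_force: 3.3
```

Request:
carry_out(motion="0.1 0.03 0 0;0 0 0 0")

```text
time: 8.65
eef_pos: [533.0, 5.5, 31.1]
ee_rot: [3.14, 0.001, 1.992]
wrist_force: [1.5, -4.8, 7.1]
grip_width: 65.8
finger_force: 4.0
```

Request:
carry_out(motion="0.07 0.02 0 0;0.07 0.02 0 0;0 0 0 0")

```text
time: 8.95
eef_pos: [532.7, 5.9, 31.2]
ee_rot: [-3.142, 0.004, 1.988]
wrist_force: [3.1, -12.3, 8.2]
grip_width: 66.1
finger_force: 7.8
```

Request:
carry_out(motion="0 0 0 0")

```text
time: 9.05
eef_pos: [532.8, 5.9, 31.2]
ee_rot: [3.142, 0.004, 1.988]
wrist_force: [2.0, -13.6, 7.7]
grip_width: 65.7
finger_force: 7.7
```

Home against the stop (push force rose to about 13 N). Backing off slightly, then lifting.

Request:
carry_out(motion="-0.2 -0.06 0 0;-0.15 -0.05 0 0;0 0 0 0")

```text
time: 9.35
eef_pos: [533.4, 3.0, 31.1]
ee_rot: [3.139, -0.001, 1.993]
wrist_force: [0.4, 2.3, 5.8]
grip_width: 66.2
finger_force: 2.7
```

Request:
carry_out(motion="0 0 -0.5 0;0 0 -0.5 0;0 0 -0.5 0;0 0 -0.5 0;0 0 -0.5 0")

```text
time: 9.85
eef_pos: [532.2, 1.4, 81.6]
ee_rot: [-3.141, 0.0, 1.992]
wrist_force: [0.7, 0.1, -0.5]
grip_width: 66.0
finger_force: 0.0
```

Request:
carry_out(motion="0 0 -0.6 0;0 0 -0.8 0;0 0 -1 0;0 0 -1 0;0 0 -1 0")

```text
time: 10.35
eef_pos: [532.0, 1.5, 169.9]
ee_rot: [-3.141, -0.0, 1.992]
wrist_force: [0.4, 0.4, -0.1]
grip_width: 66.2
finger_force: 0.0
```

Request:
carry_out(motion="0 0 -1 0;0 0 -1 0;0 0 -1 0;0 0 0 0;0 0 0 0")

```text
time: 10.85
eef_pos: [532.3, 1.4, 229.0]
ee_rot: [3.141, 0.0, 1.992]
wrist_force: [0.5, 0.6, -0.4]
grip_width: 66.2
finger_force: 0.0
```

```bash
python3 - <<'E'
from workcell import robot
import cv2,numpy as np
t=robot.get_image("top")["frame"];s=robot.get_image("scene")["frame"];w=robot.get_image("wrist")["frame"]
c=lambda f:cv2.resize(f,(400,300),interpolation=2)
cv2.imwrite("pics/m4.png",np.vstack([np.hstack([c(t[160:340,200:440]),c(s[210:330,240:400])]),np.hstack([c(w),c(s[150:390,200:520])])]))
E
```

```text
(no output)
```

View pics/m4.png

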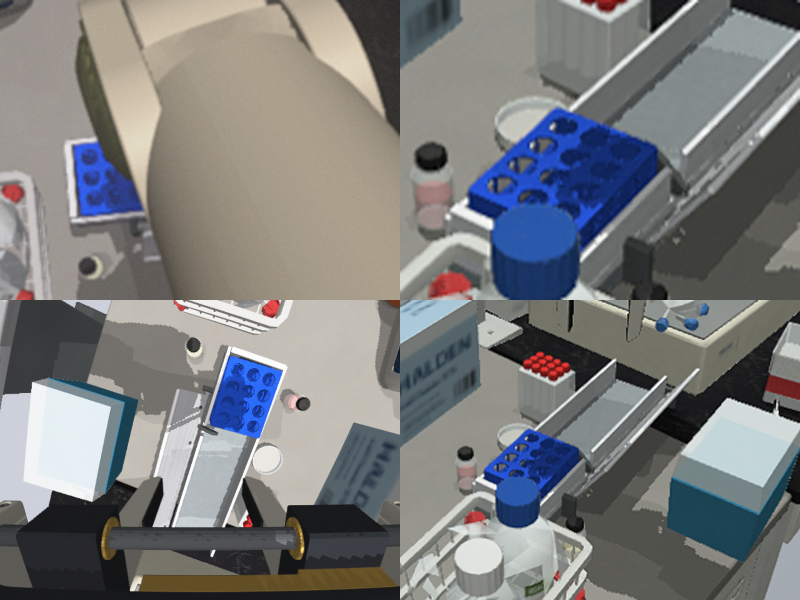

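The rack sits home against the stop. The gate is shut behind it, with the arm across the chute at wrist-panel (205,430), and the vials, dish and block are undisturbed. Handing in.

```bash
python3 -c "
from workcell import robot
print(robot.job_done())"
```

```text
the job is handed in; nothing more can be done
None
```

I pushed the rack home against the end stop and the gate shut behind it; the job is handed in at about 11 s on the robot's clock, but no verdict came back.

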